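# Find the stamped parts crate and push it to the dispatch line

## Task

One of the two aluminium picking crates carries a stamp on its underside. Without picking anything up, tip the left-hand crate (left as the robot sees it) back until it leans on the sloping rest on the robot's side of it, hold it there a moment to look underneath, and let it down again; then do the same with the right-hand one. Then push the stamped crate straight away from the rest until its far bottom edge lies on the yellow dispatch line, square to it, and leave the other crate flat at the rest and everything else where it is.

Things in the scene. Friction and masses are not known exactly. Their poses are not given: they have to be found in the camera images.
- crate_a: loose open aluminium picking crate, 130 mm along its x, 170 mm along its y; near wall 70 mm high, far lip 22 mm, sides 50 mm stepping down to 22; walls 4 mm, inner floor 7 mm up; 0.3 to 0.55 kg. Four valve lifters, 22 mm across, tops 35 mm up, are fixed in a row along its y, 45 mm free on either side of the row. Origin: centre of the underside; x points away from the rest, z up
- crate_b: second crate, same in every way as crate_a seen from above, same origin and axes. Both start in front of the rest, near edge 2 to 12 mm from its kerb and nearly square to it; which one stands left changes. Centres of mass about 12 mm up
- stamp (a point): the stamp: two black ring marks side by side, each 64 mm across with a dot in it, flat on the bare underside of one crate (nothing under the other), seen only while that crate is tipped up. The point is the middle of that crate's underside, 3 mm above its lower edge: where it lies tells the stamped crate
- crate_a_toe (a point): middle of crate_a's far bottom edge, 65 mm from its origin along its +x
- crate_b_toe (a point): middle of crate_b's far bottom edge, 65 mm from its origin along its +x
- crate_a_heel (a point): middle of crate_a's near bottom edge, 65 mm from its origin along its -x; it pivots on this edge when tipped
- crate_b_heel (a point): middle of crate_b's near bottom edge, 65 mm from its origin along its -x; it pivots on this edge when tipped
- rest: fixed, on the robot's side of the crates and turned 20 to 32 degrees clockwise seen from above, 520 mm along its y: a kerb 5 mm high; from its top edge a sheet slopes back to the robot, 70 degrees off vertical, 80 mm long. A crate pulled back near the top of its near wall catches on the kerb and turns up till its near wall lies on the sheet; let go, it falls flat. Origin: foot of the kerb, mid-length; x to the crates, y left
- line: dispatch line: flat yellow stripe painted on the bench beyond the crates, 40 mm wide (its x) and 560 mm long (its y), no thickness to speak of. Origin: middle of the stripe; x points away from the rest, along the way the crate is pushed
- piston: loose bystander: engine piston standing crown up, 72 mm across, 50 mm high, between the two crates; origin under its centre
- sleeve: loose bystander: steel cylinder sleeve standing on end, 64 mm across, 75 mm high, beyond the piston, between the two crates' ways to the line; origin under its centre
- spray: loose bystander: white spray can, 60 mm across, 140 mm high, to the left of the crates; origin under its centre
- rod: loose bystander: connecting rod lying flat, about 160 mm long, 56 mm wide, 18 mm high, on the right; origin under its middle
- wrench: loose bystander: wrench, 190 mm long, lying beyond the line; origin under its middle
- mug: loose bystander: white mug, 80 mm across, 90 mm high, on the left, near the robot; origin under its centre
- bearing: loose bystander: steel disc-shaped bearing, 60 mm across, 20 mm high, to the right of the crates; origin under its centre
There are look-alikes about, which are no part of the job. What is shaped like the crate_a but orange is not meant.

How it is judged:
On the way, in this order (a step that is already met when the one before it is completed fails the run):
1. the left-hand crate is tipped back at the rest by at least 60 degrees, the other one flat (((angle between crate_a's own z axis and vertical above 1.05 rad and angle between crate_b's own z axis and vertical below 0.15 rad and y of crate_a_heel in the frame of rest above 0.05 m and distance of each of crate_a_heel, crate_b_heel from where it was at the start of the episode below 0.05 m) or (angle between crate_b's own z axis and vertical above 1.05 rad and angle between crate_a's own z axis and vertical below 0.15 rad and y of crate_b_heel in the frame of rest above 0.05 m and distance of each of crate_b_heel, crate_a_heel from where it was at the start of the episode below 0.05 m))), for 0.3 s.
2. then the right-hand crate is tipped back at the rest by at least 60 degrees, the first one let down again and still at the rest (((angle between crate_a's own z axis and vertical above 1.05 rad and angle between crate_b's own z axis and vertical below 0.15 rad and y of crate_a_heel in the frame of rest below -0.05 m and distance of each of crate_a_heel, crate_b_heel from where it was at the start of the episode below 0.05 m) or (angle between crate_b's own z axis and vertical above 1.05 rad and angle between crate_a's own z axis and vertical below 0.15 rad and y of crate_b_heel in the frame of rest below -0.05 m and distance of each of crate_b_heel, crate_a_heel from where it was at the start of the episode below 0.05 m))), for 0.3 s.
At the end, for the whole second after the job is handed in: the stamped crate (crate_a) stands flat and still with the middle of its far bottom edge on the stripe (within 22 mm of the stripe's middle line) and square to it within 0.2 rad; the other crate stands flat within 50 mm of where it began (x of crate_a_toe in the frame of line between -0.022 and 0.022 m and y of crate_a_toe in the frame of line between -0.28 and 0.28 m and angle between the x axis of crate_a and the x axis of line, either way round below 0.2 rad and angle between each of crate_a, crate_b's own z axis and vertical below 0.06 rad and linear speed of each of crate_a, crate_b below 0.02 m/s and distance of crate_b from where it was at the start of the episode below 0.05 m); the robot touches nothing.
It fails at once if a crate is lifted: its near bottom edge comes more than 20 mm off the bench (height (world z) of any of crate_a_heel, crate_b_heel above 0.02 m).
It fails at once if a crate is lifted clear: near and far bottom edges are both more than 12 mm up (height (world z) of each of crate_a_heel, crate_a_toe above 0.012 m or height (world z) of each of crate_b_heel, crate_b_toe above 0.012 m).
It fails at once if a crate is tipped over, beyond the rest's slope (more than 1.4 rad) (angle between any of crate_a, crate_b's own z axis and vertical above 1.4 rad).
It fails at once if a bystander is moved more than 30 mm (distance of any of piston, sleeve, spray, rod, wrench, mug, bearing from where it was at the start of the episode above 0.03 m).
It also fails if it takes over 72 s, if anything falls off the work surface, if the arm or the gripper's body presses on something with over 40 N, if the wrist force passes 120 N, or if a joint passes its speed limit or range.

## Robot

A 6-joint arm with a two-finger parallel gripper is mounted at the origin on the work surface. World frame = base frame: x ahead of the robot, y to its left, z up, the work surface at z = 0. Lengths are in m, angles in rad, forces in N, time in s.
With the tool pointing down it reaches from about 0.25 to 0.775 m from the base axis. Payload 4 kg.
Tool frame: the origin (TCP) lies midway between the tips of the shut fingers; the grasp point (between the pads) lies 19 mm behind it; z points along the fingers, y is the direction in which the jaws open and shut (so a half turn about z gives the same grasp; the last joint's range is limited). The gripper opens to 94 mm and grips with 3 to 60 N. Pads are 16 mm wide; open, the fingers measure 119 mm over their backs; the gripper's body (75 mm by 177 mm) begins 78 mm behind the grasp point.
Start: joints at [-1.263, 0.087, 1.371, -0, 1.684, -0.103], TCP at [0.22, -0.504, 0.206] pointing down, gripper open.
Joint ranges: [-3.1, 3.1], [-0.76, 2.03], [0.27, 2.55], [-1.08, 4.22], [0.17, 2.65], [-2.57, 2.57]. Speed limits (rad/s): [2.79, 2.79, 3.14, 3.14, 3.14, 3.14].

## Interface

Orientations are given as [roll, pitch, yaw] about the fixed x, y, z axes, in that order (R = Rz(yaw) Ry(pitch) Rx(roll)).
In Python, from bench import robot, cams gives the robot as it stands.
- The arm moves only by the tool step_arm, never from a script. Its argument "plan" is a list that holds one entry, the list of rows, each a list of 5 numbers: the shift along the world's x, y, z in mm, then the turn about the world's z in rad, then the opening in per cent of the stroke, from 0 (shut) to 100 (fully open). In form: [[[tx, ty, tz, turn, fingers], ...]]. A call has 1 to 8 rows; each row is the pose to reach, as a shift and turn from the pose commanded when the call began; what a row does not reach only later rows make up. A row lasts 1/12 s, in which the tool goes at most 41.7 mm and 7.16 degrees, less where a joint would pass 70% of its speed; a pose out of reach is approached as far as the arm can. A call with a gripper value outside its range is refused whole. The fingers move at their own pace and stop on an object; the grip force is fixed at half the most. Time passes only in rows, so rows that repeat a pose let the fingers close. It gives the time, the measured TCP pose, the force and the opening at its end, in the units of the state.
- robot.get_obs(): the state, without advancing time (a new reading comes with each control period).
- cams.snapshot(name): name is "scene" or "side" or "wrist"; returns a dict with "frame" (384x512x3 uint8, red, green, blue), "camera_matrix" (3x3 intrinsics, pixels), "origin" and "attitude" of the camera in the world; the wrist camera has in their place "T_tool_cam" (4x4, takes a point from camera to tool coordinates, whose origin is the TCP and whose axes are the flange's). Camera axes: x right, y down, z forward; pixel columns grow to the right and rows downward; lengths in m; the calibration is good to about 2 mm. The wrist camera is an equidistant fisheye: a pixel r from the principal point sees the ray r / f radians off the axis. A picture is of the moment at which its call begins: read the wrist's pose just before it. There is no depth.
- robot.close_job(): hands the job in, once; it reports no verdict.
The state is a dict: "time": time; "joint_positions": joint angles; "qvel": joint speeds; "joint_torque": joint torques, N m; "tool_pos": TCP position; "ee_rot": TCP orientation; "wrist_force": force on the tool from outside, world axes, zero at the start; "wrist_torque": the same for the moment, N m; "width": finger opening in m.
Only numpy, scipy, OpenCV 4.12 (cv2) and the standard library are available. Lean on these libraries where they do the work, as an engineer would, in place of code of your own. Each camera call takes 0.05 s, during which the arm holds its last target. There are 200 camera calls.

## Working session

There is one attempt and no reset: what is moved stays moved. The work goes in short steps, Python scripts to look and compute and a tool call to move; the robot and the scene stay as the last step left them, time stands still between calls to the robot, and variables do not carry over. Pictures are saved under pics/ and viewed, about 8 in all and at most 12, crops included, and the job is handed in when it is done.

Besides the shell and the picture viewer there is one more tool, called after ">>>" as a command line: name --argument value ..., lists and objects as JSON in quotes. step_arm: Moves the arm, as the interface text tells. Its arguments: {"type":"object","properties":{"plan":{"type":"array"}},"required":["plan"]}

```bash
mkdir -p pics; ls; python3 - <<'E'
from bench import robot,cams
import cv2,numpy as np
print(robot.get_obs())
for n in("scene","side"):
    s=cams.snapshot(n);cv2.imwrite(f"pics/{n}0.png",s["frame"][:,:,::-1]);print(n,s["camera_matrix"],s["origin"],s["attitude"])
E
```

```text
pics
{'time': 0.0, 'joint_positions': array([-1.26310998e+00,  8.79528000e-02,  1.37222765e+00,  7.17087965e-06,
        1.68357938e+00, -1.03097259e-01]), 'qvel': array([-3.76803086e-04, -5.48814390e-04, -1.20365412e-03, -1.04973953e-03,
       -2.21311055e-04,  8.96412133e-05]), 'joint_torque': array([ 4.54821002e-04, -3.40183353e+01, -3.02424037e+01,  7.16809463e-02,
        3.29589285e-02, -1.58921021e-04]), 'tool_pos': array([ 0.21946686, -0.50373206,  0.20431887]), 'ee_rot': array([-3.13943772e+00, -2.30123081e-04,  4.10784156e-01]), 'wrist_force': array([-0.36904193,  0.48302763, -0.13113722]), 'wrist_torque': array([ 0.04274797,  0.0125997 , -0.01182538]), 'width': 0.09415450053975452}
scene [[347.0764188    0.         255.59927572]
 [  0.         347.0764188  188.20769212]
 [  0.           0.           1.        ]] [ 1.20325107 -0.18254918  0.90220595] [-2.43071739 -0.00867531  1.3200988 ]
side [[363.84635392   0.         255.24011056]
 [  0.         363.84635392 193.35004726]
 [  0.           0.           1.        ]] [0.04163842 0.78655927 0.98255234] [-2.39484708e+00  1.41513806e-03 -2.62228815e+00]
```

View pics/scene0.png

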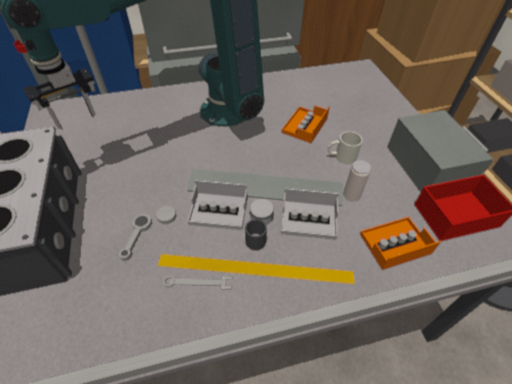

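View pics/side0.png

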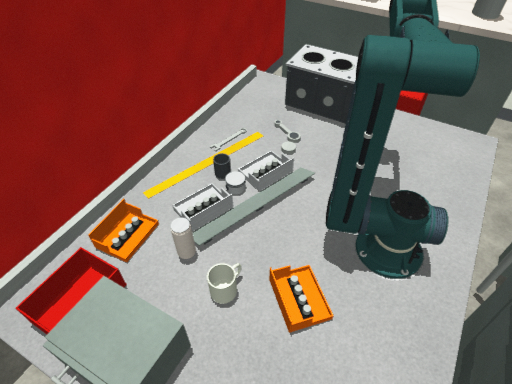

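The scene camera faces the robot, so the left-hand crate is at about (310,213) and the right-hand one at (218,206). The orange trays at (305,122) and (398,242) are look-alikes. The rest is the grey-green strip at about (265,187), the line is at (255,269), the piston at (262,210), and the sleeve at (256,234). I'll confirm this in an enlarged crop.

```bash
cat > h.py <<'E'
import numpy as np,cv2
from scipy.spatial.transform import Rotation as R
from bench import robot,cams
def ray(s,u,v):
    K=s["camera_matrix"];d=np.array([(u-K[0,2])/K[0,0],(v-K[1,2])/K[1,1],1.])
    return R.from_euler("xyz",s["attitude"]).as_matrix()@d
def onz(s,u,v,z=0.):
    d=ray(s,u,v);o=np.array(s["origin"]);return o+d*(z-o[2])/d[2]
def proj(s,p):
    c=R.from_euler("xyz",s["attitude"]).as_matrix().T@(np.array(p)-s["origin"]);K=s["camera_matrix"]
    return K[0,0]*c[0]/c[2]+K[0,2],K[1,1]*c[1]/c[2]+K[1,2]
def yellow(s):
    h=cv2.cvtColor(s["frame"],cv2.COLOR_RGB2HSV);m=cv2.inRange(h,(22,150,120),(32,255,255))
    c=max(cv2.findContours(m,0,2)[0],key=cv2.contourArea)
    P=np.array([onz(s,*p)[:2] for p in c[:,0].astype(float)],np.float32)
    return cv2.minAreaRect(P)
E
python3 - <<'E'
from h import *
s=cams.snapshot("scene");f=s["frame"][:,:,::-1]
for n in("scene","side"):print(n,yellow(cams.snapshot(n)))
cv2.imwrite("pics/crop1.png",cv2.resize(f[160:290,155:355],None,fx=4,fy=4,interpolation=cv2.INTER_CUBIC))
E
```

```text
scene ((0.7447659373283386, -0.05952933430671692), (0.5563102960586548, 0.0356312096118927), 70.20219421386719)
side ((0.7465207576751709, -0.05825600028038025), (0.558246374130249, 0.040099240839481354), 70.20133209228516)
```

View pics/crop1.png

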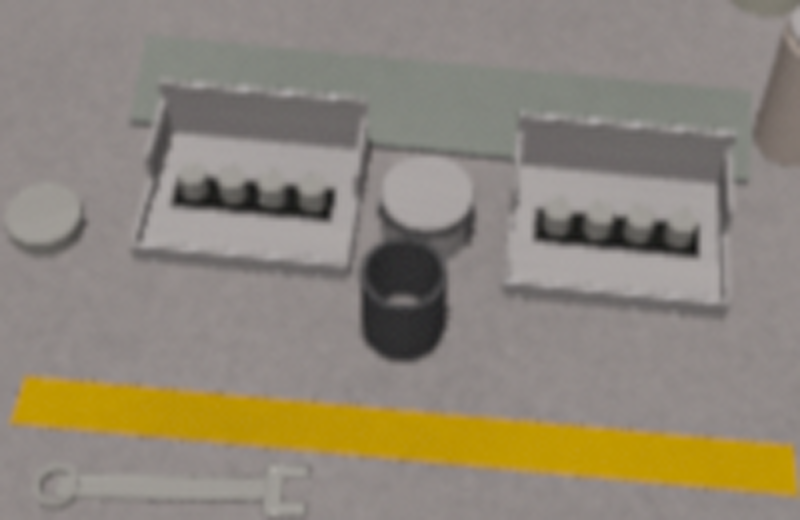

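The crop confirms aluminium crates on both sides of the piston. The lip corners in crop pixels are R (135,250)-(350,268) and L (505,287)-(728,303).

```bash
python3 - <<'E'
from h import *
s=cams.snapshot("scene")
P={}
for n,u,v,z in [("R lip r",135,250,.022),("R lip l",350,268,.022),("R top r",162,88,.07),("R top l",368,100,.07),
("L lip r",505,287,.022),("L lip l",728,303,.022),("L top r",520,117,.07),("L top l",735,135,.07),
("kerb r",132,124,.005),("kerb l",748,182,.005),("kerb m1",372,146,.005),("kerb m2",512,158,.005),("piston",427,190,.05),("sleeve",403,268,.075),("bearing",45,212,.02)]:
    P[n]=onz(s,155+u/4,160+v/4,z)[:2];print(n,P[n].round(4))
for n,u,v,z in [("spraytop",361,168,.14),("mugtop",350,138,.09),("rod",136,235,.01)]: print(n,onz(s,u,v,z)[:2].round(3))
a=lambda d:np.degrees(np.arctan2(d[1],d[0]))
for c in"RL":
    l,r,tl,tr=[P[f"{c} {k}"] for k in("lip l","lip r","top l","top r")]
    print(c,"lip len",np.linalg.norm(l-r),a(l-r)-90,"top",np.linalg.norm(tl-tr),a(tl-tr)-90,"depth",np.linalg.norm((l+r-tl-tr)/2),a(l+r-tl-tr),"centre",(l+r+tl+tr)/4)
d=P["kerb l"]-P["kerb r"];print("rest",np.linalg.norm(d),a(d)-90,(P["kerb l"]+P["kerb r"])/2)
E
```

```text
R lip r [ 0.5563 -0.2214]
R lip l [ 0.6126 -0.0647]
R top r [ 0.439  -0.1784]
R top l [ 0.4912 -0.021 ]
L lip r [0.6578 0.045 ]
L lip l [0.7121 0.2033]
L top r [0.5374 0.0913]
L top l [0.5957 0.2491]
kerb r [ 0.4138 -0.2082]
kerb l [0.5975 0.2732]
kerb m1 [ 0.4861 -0.0171]
kerb m2 [0.5266 0.0927]
piston [0.5751 0.0056]
sleeve [ 0.6574 -0.0349]
bearing [ 0.5013 -0.2856]
spraytop [0.568 0.32 ]
mugtop [0.381 0.38 ]
rod [ 0.555 -0.382]
R lip len 0.16654097878539575 -19.77016566201388 top 0.16574403774747332 -18.35666432806211 depth 0.12701139112802262 -19.9521679186878 centre [ 0.52475878 -0.12137363]
L lip len 0.1672759919678147 -18.93649191262692 top 0.1682622308622531 -20.263608217331566 depth 0.12706352980965807 -21.253657072540378 centre [0.6257728  0.14718833]
rest 0.5152731032882751 -20.890502136530884 [0.50566013 0.03245585]
```

>>> step_arm --plan '[[[160,290,0,-0.765,80],[160,290,0,-0.765,80],[160,290,0,-0.765,80],[160,290,0,-0.765,80],[160,290,0,-0.765,80],[160,290,0,-0.765,80],[160,290,0,-0.765,80],[160,290,0,-0.765,80]]]'

```text
time: 0.97
tool_pos: [0.3728, -0.2258, 0.2057]
ee_rot: [3.141, -0.001, -0.358]
wrist_force: [0.1, 0.0, 0.2]
width: 0.075
```

>>> step_arm --plan '[[[160,290,0,0,80],[160,290,0,0,80],[160,290,0,0,80],[160,290,0,0,80],[160,290,0,0,80],[160,290,0,0,80],[160,290,0,0,80],[160,290,0,0,80]]]'

```text
time: 1.63
tool_pos: [0.533, 0.0649, 0.2056]
ee_rot: [-3.142, -0.0, -0.353]
wrist_force: [0.2, -0.3, 0.4]
width: 0.0751
```

>>> step_arm --plan '[[[42,75,-70,0,80],[42,75,-70,0,80],[42,75,-70,0,80],[42,75,-70,0,80]]]'

```text
time: 1.97
tool_pos: [0.5725, 0.1408, 0.1293]
ee_rot: [3.138, 0.009, -0.35]
wrist_force: [-0.3, -0.6, -1.0]
width: 0.075
```

```bash
python3 - <<'E'
from h import *
s=cams.snapshot("scene");w=cams.snapshot("wrist");o=robot.get_obs();print(o["tool_pos"],w["T_tool_cam"].round(3))
f=s["frame"][:,:,::-1]
a=cv2.resize(f[110:250,230:390],(560,490),interpolation=cv2.INTER_CUBIC)
cv2.imwrite("pics/ap1.png",a)
E
```

```text
[0.57373008 0.13775862 0.13422545] [[ 0.    -0.973 -0.233  0.068]
 [ 1.     0.     0.001  0.   ]
 [-0.001 -0.233  0.973 -0.179]
 [ 0.     0.     0.     1.   ]]
```

View pics/ap1.png

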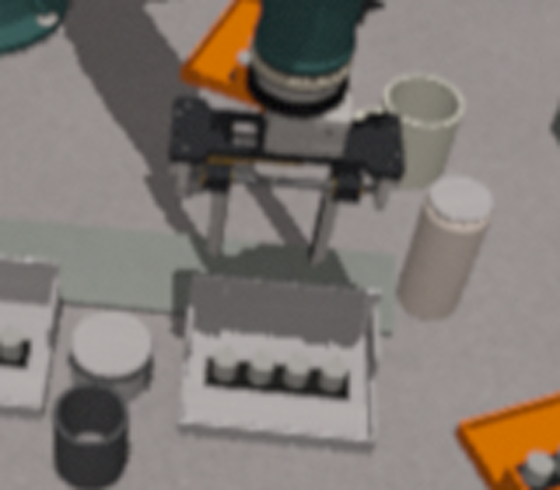

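Open fingers hang over the left crate's near wall, the spray can is clear to the right, and the tool is 8 and 13 mm short of target. I'll correct that and lower inside the near wall.

>>> step_arm --plan '[[[8,13,0,0,80],[8,13,0,0,80],[8,13,-30,0,80],[8,13,-60,0,80],[8,13,-86,0,80],[8,13,-86,0,80],[8,13,-86,0,80]]]'

```text
time: 2.65
tool_pos: [0.5816, 0.1491, 0.0496]
ee_rot: [3.14, 0.001, -0.356]
wrist_force: [0.3, 0.8, 0.4]
width: 0.0755
```

>>> step_arm --plan '[[[-8,3,0,0,80],[-12,4,0,0,80],[-16,6,0,0,80],[-20,7,0,0,80],[-24,9,-1,0,80],[-28,10,-1,0,80],[-29,11,-2,0,80],[-29,11,-2,0,80]]]'

```text
time: 3.32
tool_pos: [0.555, 0.1619, 0.0493]
ee_rot: [-3.139, -0.004, -0.354]
wrist_force: [4.7, -0.6, 5.4]
width: 0.075
```

```bash
python3 - <<'E'
from h import *
s=cams.snapshot("scene");o=robot.get_obs();print(o["tool_pos"],o["wrist_force"])
a=cv2.resize(s["frame"][130:260,170:370,::-1],None,fx=4,fy=4,interpolation=cv2.INTER_CUBIC)
cv2.imwrite("pics/t1.png",a)
E
```

```text
[0.55497401 0.16183175 0.04908311] [ 5.19946898 -1.27135557  4.91530462]
```

View pics/t1.png

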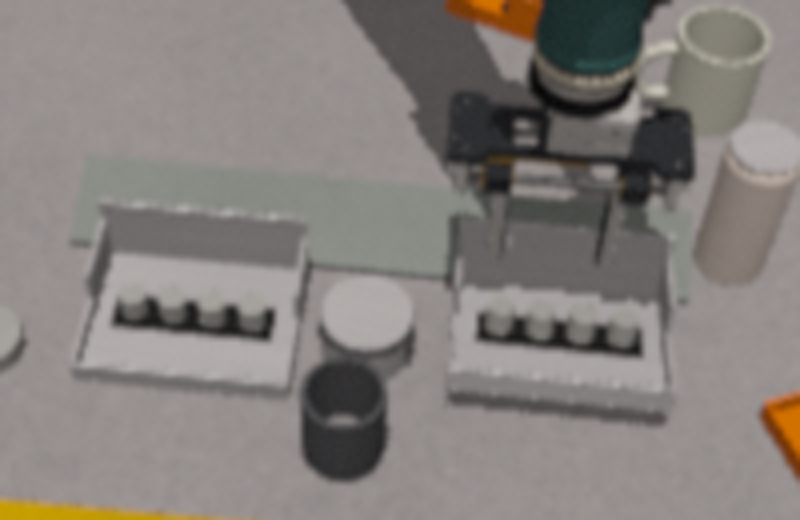

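The crate is pivoting at the kerb: the far lip is up by about 10 px and the fingers are inside the near wall. I'll keep following the arc.

>>> step_arm --plan '[[[-5,2,-1,0,80],[-9,3,-2,0,80],[-12,4,-4,0,80],[-15,6,-5,0,80],[-18,7,-7,0,80],[-21,8,-9,0,80],[-24,9,-12,0,80],[-26,10,-15,0,80]]]'

```text
time: 4.03
tool_pos: [0.5261, 0.1715, 0.0316]
ee_rot: [3.14, 0.002, -0.354]
wrist_force: [2.5, -0.0, 1.2]
width: 0.0752
```

```bash
python3 - <<'E'
from h import *
s=cams.snapshot("scene");o=robot.get_obs();print(o["tool_pos"],o["wrist_force"])
a=cv2.resize(s["frame"][130:260,170:370,::-1],None,fx=4,fy=4,interpolation=cv2.INTER_CUBIC)
cv2.imwrite("pics/t2.png",a)
E
```

```text
[0.52495699 0.17160518 0.03064063] [0.41188165 0.5878936  0.1657832 ]
```

View pics/t2.png

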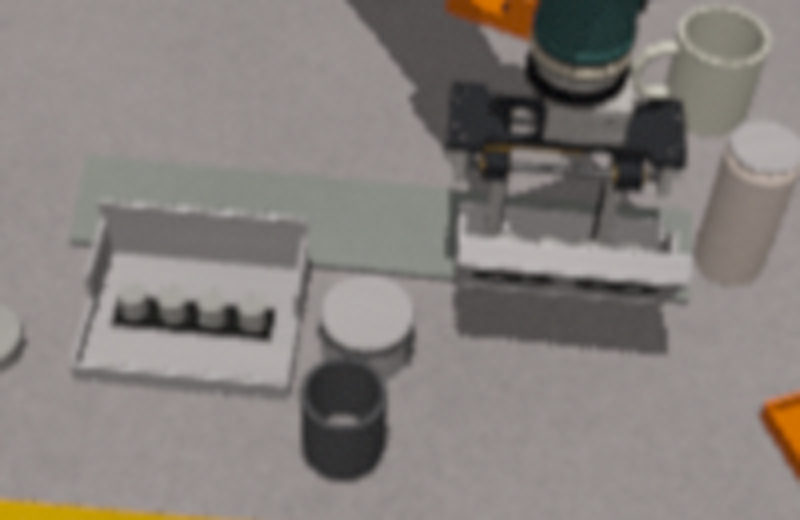

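Left crate is tipped about 60-65°. Dark marks appear on the grazing underside at about (480-660,280). I'll go slightly further, hold, and look.

>>> step_arm --plan '[[[0,0,-2,0,80],[-1,0,-4,0,80],[-1,0,-6,0,80],[-1,0,-6,0,80],[-1,0,-6,0,80],[-1,0,-6,0,80],[-1,0,-6,0,80],[-1,0,-6,0,80]]]'

```text
time: 4.75
tool_pos: [0.5266, 0.1714, 0.0268]
ee_rot: [3.141, -0.0, -0.354]
wrist_force: [0.3, -1.3, 3.0]
width: 0.0753
```

```bash
python3 - <<'E'
from h import *
s=cams.snapshot("scene");o=robot.get_obs();print(o["tool_pos"],o["wrist_force"])
d=cams.snapshot("side")
a=cv2.resize(s["frame"][165:225,270:360,::-1],(630,420),interpolation=cv2.INTER_CUBIC)
cv2.imwrite("pics/Ltip.png",s["frame"][:,:,::-1])
for X,Y in[(0,.149)]: print(proj(d,[.565,.17,0]))
b=cv2.resize(d["frame"][150:260,140:250,::-1],(330,330),interpolation=cv2.INTER_CUBIC)
c=np.zeros((420,800,3),np.uint8);c[:,:470]=cv2.resize(a,(470,420));c[:330,470:]=b
cv2.imwrite("pics/t3.png",c)
E
```

```text
[0.52654611 0.17136648 0.02673283] [ 0.21331748 -0.01234982  2.95053641]
(np.float64(212.83691225752312), np.float64(217.60705738250215))
```

View pics/t3.png

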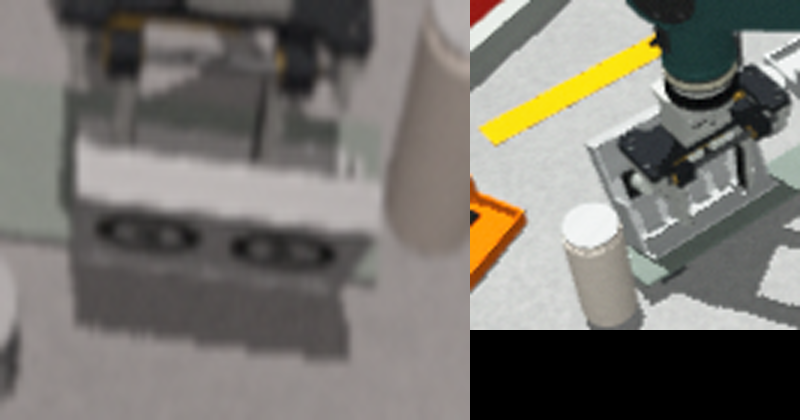

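The left crate's underside clearly shows two black rings with dots, at crop (150,232) and (285,248), so the left crate is the stamped one. I'll check the tilt angle by ray, with the crate still held.

```bash
python3 - <<'E'
from h import *
s=cams.snapshot("scene");o=robot.get_obs();print(o["time"],o["tool_pos"],o["wrist_force"])
q=np.array([.938,-.347,0]);y=np.array([.347,.938,0]);O=np.array([.5057,.0325,0])
for e in(0,6,13):
  for t in(50,55,60,65,70):
    r=np.radians(t);print(e,t,[np.round(proj(s,O+q*(e/1e3+.13*np.cos(r))+y*(.149+k)+[0,0,.13*np.sin(r)]),1) for k in(-.085,.085)])
  print("heel",[np.round(proj(s,O+q*e/1e3+y*(.149+k)),1) for k in(-.085,.085)])
E
```

```text
4.9 [0.52650165 0.17138712 0.02661821] [-0.26267472 -0.09812258  2.91851161]
0 50 [array([283.8, 201.6]), array([341.9, 206.7])]
0 55 [array([284.1, 197.8]), array([342.2, 202.8])]
0 60 [array([284.4, 194. ]), array([342.4, 199. ])]
0 65 [array([284.7, 190.3]), array([342.5, 195.2])]
0 70 [array([285. , 186.7]), array([342.6, 191.5])]
heel [array([283. , 200.7]), array([334.5, 205.2])]
6 50 [array([283.7, 203.2]), array([342. , 208.3])]
6 55 [array([284. , 199.4]), array([342.3, 204.4])]
6 60 [array([284.3, 195.6]), array([342.5, 200.5])]
6 65 [array([284.6, 191.8]), array([342.6, 196.8])]
6 70 [array([284.9, 188.2]), array([342.7, 193.1])]
heel [array([282.9, 202.1]), array([334.5, 206.6])]
13 50 [array([283.6, 205.1]), array([342.1, 210.2])]
13 55 [array([283.9, 201.2]), array([342.4, 206.3])]
13 60 [array([284.2, 197.4]), array([342.6, 202.4])]
13 65 [array([284.5, 193.7]), array([342.8, 198.6])]
13 70 [array([284.8, 190. ]), array([342.9, 194.9])]
heel [array([282.8, 203.8]), array([334.6, 208.3])]
```

Toe rows fit about 62-64°, too little margin, so I'll press slightly further.

>>> step_arm --plan '[[[-2,1,-1,0,80],[-4,1,-3,0,80],[-5,2,-5,0,80],[-5,2,-5,0,80],[-5,2,-5,0,80],[-5,2,-5,0,80],[-5,2,-5,0,80],[-5,2,-5,0,80]]]'

```text
time: 5.57
tool_pos: [0.5229, 0.1728, 0.023]
ee_rot: [-3.142, -0.004, -0.354]
wrist_force: [1.9, -3.5, 7.4]
width: 0.0752
```

```bash
cat > edge.py <<'E'
from h import *
import sys
s=cams.snapshot("scene");o=robot.get_obs();print(o["time"],o["tool_pos"],o["wrist_force"])
g=cv2.cvtColor(s["frame"],cv2.COLOR_RGB2GRAY).astype(int)
for u in map(int,sys.argv[1:]):print(u,[int(x) for x in g[180:220,u]])
cv2.imwrite("pics/last.png",s["frame"][:,:,::-1])
E
python3 edge.py 290 312 338; python3 -c "
import cv2;print([int(x) for x in cv2.imread('pics/Ltip.png',0)[180:220,312]])"
```

```text
5.6167 [0.52290449 0.17282626 0.02296609] [ 1.27627492 -2.37445478  6.50092847]
290 [92, 141, 179, 183, 181, 181, 183, 184, 167, 115, 85, 88, 78, 51, 27, 22, 30, 53, 75, 86, 89, 95, 94, 84, 81, 80, 81, 84, 111, 138, 143, 142, 143, 143, 142, 143, 143, 143, 141, 141]
312 [75, 73, 83, 130, 169, 180, 179, 181, 183, 183, 168, 115, 86, 88, 87, 88, 87, 86, 85, 86, 86, 86, 87, 95, 98, 86, 79, 80, 80, 80, 101, 130, 144, 145, 143, 144, 145, 144, 145, 143]
338 [145, 142, 139, 136, 137, 149, 167, 175, 175, 176, 178, 175, 158, 113, 87, 87, 87, 86, 85, 94, 108, 123, 132, 132, 120, 112, 137, 144, 145, 144, 143, 143, 145, 145, 146, 145, 145, 145, 145, 144]
[75, 73, 73, 81, 92, 103, 105, 116, 150, 179, 183, 182, 183, 183, 182, 164, 111, 83, 83, 82, 81, 82, 84, 91, 95, 84, 80, 81, 79, 78, 77, 82, 80, 84, 110, 138, 145, 144, 144, 141]
```

Toe row is now 188.6 to 193.3, which fits about 70°, held for more than 0.4 s. I'll lower it by reversing the path.

>>> step_arm --plan '[[[1,0,2,0,80],[3,-1,5,0,80],[5,-2,8,0,80],[8,-3,11,0,80],[11,-4,14,0,80],[14,-5,17,0,80],[17,-6,19,0,80],[20,-7,21,0,80]]]'

```text
time: 6.28
tool_pos: [0.5425, 0.1662, 0.0433]
ee_rot: [-3.141, -0.002, -0.354]
wrist_force: [1.2, -1.3, 4.6]
width: 0.0756
```

>>> step_arm --plan '[[[3,-1,2,0,80],[6,-2,3,0,80],[10,-4,4,0,80],[13,-5,5,0,80],[16,-6,5,0,80],[19,-7,5,0,80],[23,-8,5,0,80],[28,-10,5,0,80]]]'

```text
time: 6.95
tool_pos: [0.5689, 0.1567, 0.0469]
ee_rot: [3.141, 0.002, -0.354]
wrist_force: [0.1, 1.0, 1.0]
width: 0.075
```

>>> step_arm --plan '[[[4,-1,2,0,80],[7,-3,2,0,80],[7,-3,2,0,80],[7,-3,40,0,80],[7,-3,80,0,80],[7,-3,90,0,80],[7,-3,90,0,80]]]'

```text
time: 7.53
tool_pos: [0.5785, 0.1542, 0.1421]
ee_rot: [-3.137, -0.007, -0.354]
wrist_force: [1.7, -0.6, 0.3]
width: 0.0753
```

```bash
python3 - <<'E'
from h import *
s=cams.snapshot("scene");o=robot.get_obs();print(o["time"],o["tool_pos"],o["wrist_force"])
cv2.imwrite("pics/dn.png",cv2.resize(s["frame"][150:280,155:355,::-1],None,fx=4,fy=4,interpolation=cv2.INTER_CUBIC))
E
```

```text
7.5833 [0.57696077 0.15390659 0.13894334] [-0.7856977   0.0930281   0.51741934]
```

View pics/dn.png

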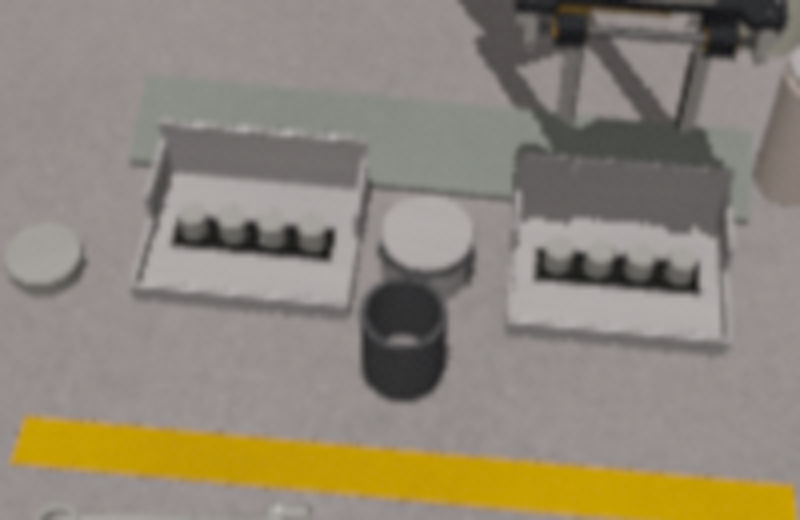

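Left crate is flat again at the rest, with its lip at (510-725, 325-345) and the bystanders unmoved. Next, the right crate.

>>> step_arm --plan '[[[-93,-260,0,0,80],[-93,-260,0,0,80],[-93,-260,0,0,80],[-93,-260,0,0,80],[-93,-260,0,0,80],[-93,-260,0,0,80],[-93,-260,0,0,80],[-93,-260,0,0,80]]]'

```text
time: 8.25
tool_pos: [0.48, -0.11, 0.1343]
ee_rot: [3.139, 0.006, -0.36]
wrist_force: [-0.2, 0.6, 0.2]
width: 0.0753
```

>>> step_arm --plan '[[[0,0,0,0,80],[0,0,0,0,80]]]'

```text
time: 8.42
tool_pos: [0.4826, -0.1055, 0.1355]
ee_rot: [-3.141, 0.004, -0.354]
wrist_force: [-0.2, -0.8, -0.0]
width: 0.0754
```

>>> step_arm --plan '[[[2,-1,-30,0,80],[2,-1,-60,0,80],[2,-1,-86,0,80],[2,-1,-86,0,80],[2,-1,-86,0,80]]]'

```text
time: 8.83
tool_pos: [0.4842, -0.1055, 0.0496]
ee_rot: [-3.141, 0.005, -0.352]
wrist_force: [0.5, -0.1, 0.6]
width: 0.0754
```

>>> step_arm --plan '[[[-8,3,0,0,80],[-12,4,0,0,80],[-16,6,0,0,80],[-20,7,0,0,80],[-24,9,-1,0,80],[-28,10,-1,0,80],[-29,11,-2,0,80],[-29,11,-2,0,80]]]'

```text
time: 9.5
tool_pos: [0.4574, -0.0968, 0.0506]
ee_rot: [-3.141, -0.003, -0.355]
wrist_force: [4.4, -1.5, 3.9]
width: 0.0752
```

>>> step_arm --plan '[[[-5,2,-1,0,80],[-9,3,-2,0,80],[-12,4,-4,0,80],[-15,6,-5,0,80],[-18,7,-7,0,80],[-21,8,-9,0,80],[-24,9,-12,0,80],[-26,10,-15,0,80]]]'

```text
time: 10.17
tool_pos: [0.4291, -0.0861, 0.0336]
ee_rot: [3.141, 0.003, -0.354]
wrist_force: [0.3, -2.2, 1.9]
width: 0.0754
```

>>> step_arm --plan '[[[-1,0,-2,0,80],[-2,1,-4,0,80],[-4,1,-7,0,80],[-5,2,-10,0,80],[-6,2,-12,0,80],[-6,2,-13,0,80],[-6,2,-13,0,80],[-6,2,-13,0,80]]]'

```text
time: 10.83
tool_pos: [0.4247, -0.0843, 0.0225]
ee_rot: [-3.141, -0.001, -0.354]
wrist_force: [-0.3, 0.8, 7.8]
width: 0.0752
```

```bash
python3 edge.py 200 218 240; python3 - <<'E'
from h import *
s=cams.snapshot("scene");cv2.imwrite("pics/Rt.png",cv2.resize(s["frame"][155:265,180:350,::-1],None,fx=4,fy=4,interpolation=cv2.INTER_CUBIC))
q=np.array([.938,-.347,0]);y=np.array([.347,.938,0]);O=np.array([.5057,.0325,0])
for e in(0,6,12):
  for t in(55,60,65,70):
    r=np.radians(t);print(e,t,[np.round(proj(s,O+q*(e/1e3+.13*np.cos(r))+y*(-.1376+k)+[0,0,.13*np.sin(r)]),1) for k in(-.085,.085)])
E
```

```text
10.8833 [ 0.42480221 -0.08437237  0.02258191] [-1.69057909  0.05135471  8.27665404]
200 [110, 83, 83, 84, 84, 86, 87, 85, 85, 84, 85, 88, 92, 88, 81, 80, 79, 80, 86, 112, 138, 142, 143, 144, 146, 145, 144, 144, 144, 145, 144, 143, 144, 144, 143, 143, 144, 145, 144, 143]
218 [166, 133, 95, 84, 83, 83, 85, 84, 83, 84, 84, 83, 86, 88, 90, 85, 82, 80, 80, 80, 84, 110, 137, 145, 146, 145, 144, 143, 144, 145, 142, 141, 142, 144, 142, 142, 143, 144, 144, 143]
240 [175, 175, 167, 140, 99, 83, 85, 83, 83, 83, 83, 83, 82, 83, 83, 86, 90, 86, 80, 78, 79, 79, 84, 109, 137, 144, 143, 141, 141, 140, 140, 141, 143, 141, 141, 143, 144, 144, 144, 143]
0 55 [array([188.9, 189.7]), array([245. , 194.5])]
0 60 [array([189.3, 185.9]), array([245.3, 190.7])]
0 65 [array([189.8, 182.3]), array([245.7, 187. ])]
0 70 [array([190.4, 178.8]), array([246.1, 183.5])]
6 55 [array([188.4, 191.2]), array([244.7, 196. ])]
6 60 [array([188.9, 187.4]), array([245.1, 192.2])]
6 65 [array([189.4, 183.8]), array([245.5, 188.5])]
6 70 [array([190. , 180.2]), array([245.9, 184.9])]
12 55 [array([187.9, 192.7]), array([244.5, 197.6])]
12 60 [array([188.4, 188.9]), array([244.8, 193.8])]
12 65 [array([188.9, 185.3]), array([245.2, 190.1])]
12 70 [array([189.5, 181.7]), array([245.6, 186.5])]
```

View pics/Rt.png

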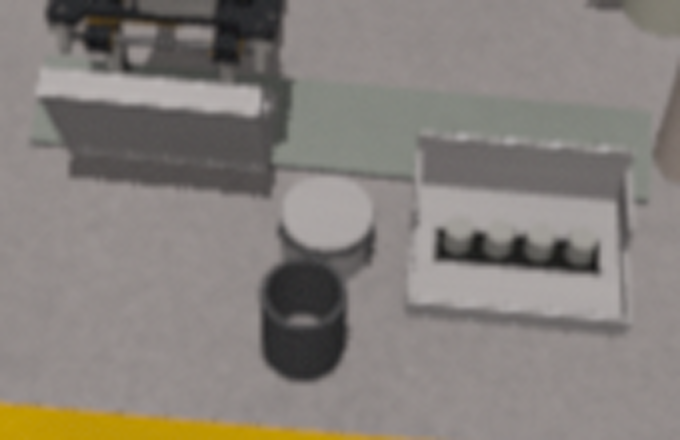

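The right crate is at about 70° (toe rows 180-184) and its underside at (150,130) is bare, so the left crate is confirmed as stamped. I'll hold a little longer and let it down.

>>> step_arm --plan '[[[0,0,0,0,80],[0,0,0,0,80],[0,0,0,0,80],[0,0,0,0,80]]]'

```text
time: 11.27
tool_pos: [0.4248, -0.0844, 0.0226]
ee_rot: [-3.141, -0.001, -0.354]
wrist_force: [-1.8, 0.1, 8.5]
width: 0.0752
```

>>> step_arm --plan '[[[1,0,2,0,80],[3,-1,5,0,80],[5,-2,8,0,80],[8,-3,11,0,80],[11,-4,14,0,80],[14,-5,17,0,80],[17,-6,19,0,80],[20,-7,21,0,80]]]'

```text
time: 11.93
tool_pos: [0.4457, -0.0922, 0.0433]
ee_rot: [3.141, -0.002, -0.354]
wrist_force: [2.3, -2.0, 2.5]
width: 0.0753
```

>>> step_arm --plan '[[[3,-1,2,0,80],[6,-2,3,0,80],[10,-4,4,0,80],[13,-5,5,0,80],[16,-6,5,0,80],[19,-7,5,0,80],[23,-8,5,0,80],[28,-10,5,0,80]]]'

```text
time: 12.6
tool_pos: [0.4703, -0.1005, 0.0459]
ee_rot: [-3.142, 0.006, -0.354]
wrist_force: [-0.1, 0.4, -0.5]
width: 0.0752
```

>>> step_arm --plan '[[[4,-1,2,0,80],[7,-3,2,0,80],[7,-3,2,0,80],[7,-3,40,0,80],[7,-3,80,0,80],[7,-3,90,0,80],[7,-3,90,0,80]]]'

```text
time: 13.18
tool_pos: [0.4817, -0.1052, 0.1419]
ee_rot: [-3.141, -0.008, -0.354]
wrist_force: [-0.2, -0.3, -0.0]
width: 0.0754
```

>>> step_arm --plan '[[[56,277,0,0,80],[56,277,0,0,80],[56,277,0,0,80],[56,277,0,0,80],[56,277,0,0,80],[56,277,0,0,80],[56,277,0,0,80],[56,277,0,0,80]]]'

```text
time: 13.85
tool_pos: [0.5341, 0.1779, 0.1345]
ee_rot: [-3.141, 0.005, -0.348]
wrist_force: [-0.4, 0.4, -0.4]
width: 0.0753
```

```bash
python3 - <<'E'
from h import *
s=cams.snapshot("scene");o=robot.get_obs();print(o["time"],o["tool_pos"])
a=s["frame"][150:280,155:355,::-1];cv2.imwrite("pics/pp.png",cv2.resize(a,None,fx=4,fy=4,interpolation=cv2.INTER_CUBIC))
E
```

```text
13.9 [0.53393975 0.17505739 0.13463719]
```

View pics/pp.png

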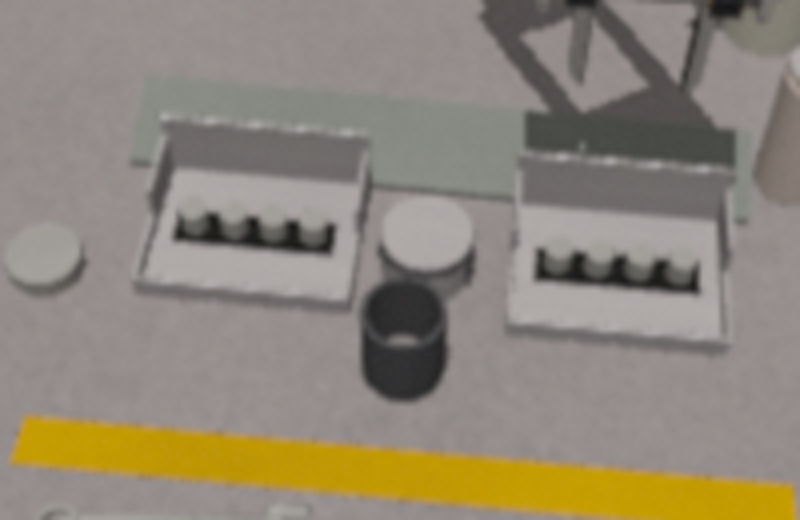

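Both crates are flat. The left lip corners are at (508,325) and (728,342), and the fingers stand behind its near wall. I'll descend behind the wall and push slowly, stopping short to measure.

>>> step_arm --plan '[[[0,0,-40,0,80],[0,0,-80,0,80],[0,0,-104,0,80],[0,0,-104,0,80],[0,0,-104,0,80]]]'

```text
time: 14.32
tool_pos: [0.5332, 0.1709, 0.031]
ee_rot: [3.138, 0.005, -0.355]
wrist_force: [0.3, 0.8, 0.5]
width: 0.0754
```

>>> step_arm --plan '[[[8,-3,0,0,80],[15,-5,0,0,80],[22,-8,0,0,80],[29,-10,0,0,80],[36,-13,0,0,80],[43,-15,0,0,80],[50,-18,0,0,80],[56,-20,0,0,80]]]'

```text
time: 14.98
tool_pos: [0.5923, 0.1522, 0.0337]
ee_rot: [-3.142, -0.0, -0.354]
wrist_force: [-3.3, 0.2, 1.3]
width: 0.0752
```

>>> step_arm --plan '[[[7,-2,0,0,80],[14,-5,0,0,80],[21,-8,0,0,80],[28,-10,0,0,80],[35,-13,0,0,80],[41,-15,0,0,80],[46,-17,0,0,80],[50,-18,0,0,80]]]'

```text
time: 15.65
tool_pos: [0.642, 0.134, 0.0334]
ee_rot: [3.141, 0.0, -0.355]
wrist_force: [-3.4, 0.0, 1.4]
width: 0.0753
```

```bash
python3 - <<'E'
from h import *
s=cams.snapshot("scene");o=robot.get_obs();p=o["tool_pos"];print(o["time"],p,o["wrist_force"])
d=p[:2]-[.7456,-.059];print("tcp line x",d@[.9405,-.3398])
a=s["frame"][170:290,200:360,::-1];cv2.imwrite("pics/p1.png",cv2.resize(a,None,fx=5,fy=5,interpolation=cv2.INTER_CUBIC))
E
```

```text
15.7 [0.64275807 0.13381389 0.03334334] [-0.49113808  0.57141442  0.52661698]
tcp line x -0.16224099430662076
```

View pics/p1.png

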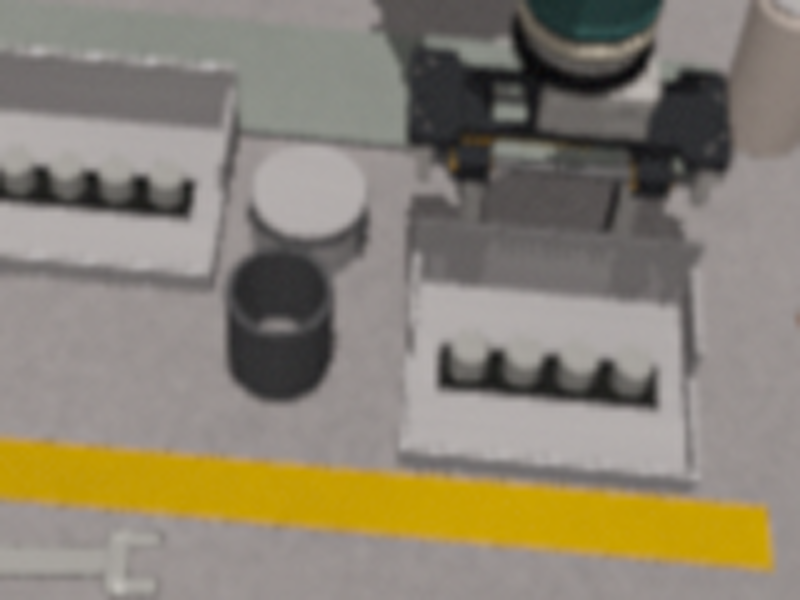

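The crate is pushed square and stands short of the stripe. Lip corners are at crop (400,455) and (697,478). I'll compute the remaining distance.

```bash
python3 - <<'E'
from h import *
s=cams.snapshot("scene")
p=[onz(s,200+u/5,170+v/5,.022)[:2] for u,v in((400,455),(697,478))]
m=(p[0]+p[1])/2;d=p[1]-p[0]
print(p,np.linalg.norm(d),np.degrees(np.arctan2(d[1],d[0]))-90,(m-[.7456,-.059])@[.9405,-.3398])
print([ (onz(s,200+u/5,170+v/5,0)[:2]-[.7456,-.059])@[.9405,-.3398] for u,v in((400,463),(697,488),(400,467),(700,500))])
E
```

```text
[array([0.7515564 , 0.01246125]), array([0.80613674, 0.17048147])] 0.16718074521602083 -19.054963569115472 -0.01986177007376679
[np.float64(-0.025771939748706795), np.float64(-0.026944346530719667), np.float64(-0.02319354592918533), np.float64(-0.019468754122688788)]
```

Three estimates give -20 to -26 mm, so I'll push 23 mm more, then back off and up.

>>> step_arm --plan '[[[4,-1,0,0,80],[8,-3,0,0,80],[12,-4,0,0,80],[16,-6,0,0,80],[19,-7,0,0,80],[22,-8,0,0,80],[22,-8,0,0,80],[22,-8,0,0,80]]]'

```text
time: 16.42
tool_pos: [0.6643, 0.1261, 0.0336]
ee_rot: [-3.142, -0.002, -0.355]
wrist_force: [0.8, -0.6, -0.4]
width: 0.0751
```

>>> step_arm --plan '[[[-14,5,0,0,80],[-28,10,10,0,80],[-42,15,40,0,80],[-56,20,80,0,80],[-100,36,110,0,80],[-130,47,120,0,80],[-130,47,120,0,80]]]'

```text
time: 17.0
tool_pos: [0.5319, 0.1758, 0.1592]
ee_rot: [-3.136, -0.006, -0.352]
wrist_force: [1.3, 1.1, -0.1]
width: 0.0755
```

```bash
python3 - <<'E'
from h import *
s=cams.snapshot("scene");o=robot.get_obs();p=o["tool_pos"];print(o["time"],p,o["wrist_force"])
a=s["frame"][165:295,155:355,::-1];cv2.imwrite("pics/fin.png",cv2.resize(a,None,fx=4,fy=4,interpolation=cv2.INTER_CUBIC))
E
```

```text
17.05 [0.53267456 0.17519037 0.15786063] [ 0.2006306   0.14953465 -0.40575804]
```

View pics/fin.png

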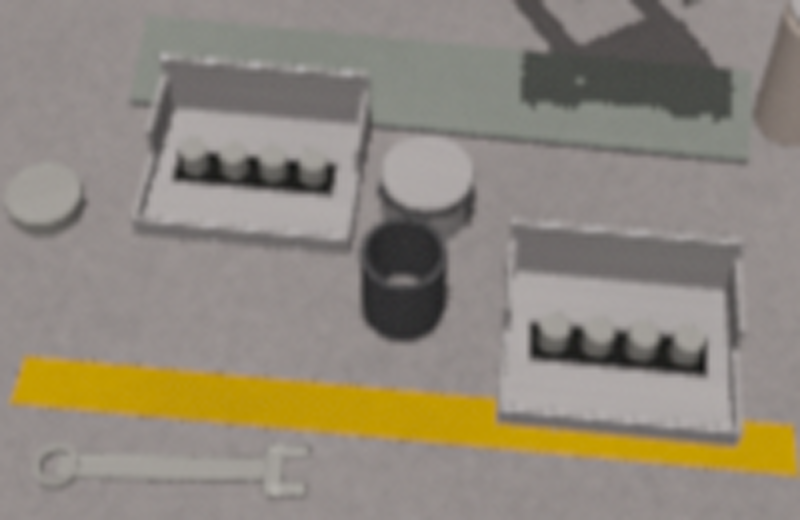

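The toe's bottom edge runs (500,424)-(740,441), and the stripe middle there is about (500,421)-(740,444). The edge is centred, square and clear of the arm. I'll do a numeric check and hand in.

```bash
python3 - <<'E'
from h import *
s=cams.snapshot("scene")
print([((onz(s,155+u/4,165+v/4,z)[:2]-[.7456,-.059])@[.9405,-.3398]).round(4) for u,v,z in((500,424,0),(740,441,0),(498,413,.022),(742,432,.022))])
robot.close_job()
E
```

```text
[np.float64(0.0009), np.float64(-0.003), np.float64(0.0041), np.float64(0.0016)]
the job is handed in; nothing more can be done
```

I tipped both crates and pushed the stamped one, the left-hand crate, onto the dispatch line. The job was handed in at about 17 s; no verdict is reported.

- **Left crate:** tipped back on the rest to about 70° and held. Its underside shows two black rings with dots, so this is the stamped crate. I let it down flat at the rest.
- **Right crate:** tipped the same way to about 70° and held. Its underside was bare. I let it down flat at the rest and left it there.
- **Push:** I pushed the left crate straight out with both fingers behind its near wall. Its far bottom edge measures -3 to +4 mm from the stripe's middle line and looks square to it.
- **Final picture:** both crates are flat and the arm is clear. The piston, sleeve, bearing and wrench have not visibly moved. The spray can is only partly in view, and the rod and mug were out of frame, so those were not checked at the end.

Two checks disagreed:
- The first left-hand tip measured only 62–64°, so I pressed it on to about 70° before counting it as held.
- Before the final push, three estimates of the remaining distance ranged from 20 to 26 mm. I used 23 mm.

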